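# Square up the packing turntable with its push bar

### The arm

A 6-joint arm with a two-finger parallel gripper is mounted at the origin on the work surface. World frame = base frame: x ahead of the robot, y to its left, z up, the work surface at z = 0. Lengths are in mm, angles in rad, forces in N, time in s.
With the tool pointing down it reaches from about 350 to 975 mm from the base axis. Payload 4.9 kg.
Tool frame: the origin (TCP) lies midway between the tips of the shut fingers; the grasp point (between the pads) lies 19 mm behind it; z points along the fingers, y is the direction in which the jaws open and shut (so a half turn about z gives the same grasp; the last joint's range is limited). The gripper opens to 85 mm and grips with 20 to 120 N. Pads are 22 mm wide; open, the fingers measure 114 mm over their backs; the gripper's body (76 mm by 85 mm) begins 54 mm behind the grasp point. The pads swing forward as they close: fully open they stand 13 mm farther back than shut.
Start: joints at [1.113, 0.053, 1.613, -0, 1.476, -0.119], TCP at [207.711, 589.455, 231.304] pointing down, gripper open.
Joint ranges: [-3.01, 3.01], [-1.01, 2.22], [0.06, 2.58], [-1.02, 4.17], [0.09, 2.62], [-3.14, 3.14]. Speed limits (rad/s): [2.57, 2.57, 3.14, 3.14, 3.14, 3.14].

### API

Orientations are given as a rotation vector (axis times angle).
In Python, from rig import readout, vision, order gives the robot as it stands. The module is installed in compiled form; this text tells all that it offers.
- The arm moves only by the shell command python3 -m creep 'ROWS' [FORCE]. ROWS is JSON, a list of rows, each a list of 7 numbers: the shift along the world's x, y, z in mm, then the turn, a rotation vector about the world's x, y, z in rad, then the opening in per cent of the stroke, from 0 (shut) to 100 (fully open). In form: [[x, y, z, rx, ry, rz, fingers], ...]. A call has 1 to 12 rows; each row is the pose to reach, as a shift and turn from the pose measured when the call began; what a row does not reach only later rows make up. A row lasts 1/8 s, in which the tool goes at most 62.5 mm and 10.7 degrees, less where a joint would pass 70% of its speed; a pose out of reach is approached as far as the arm can. A call with a gripper value outside its range is refused whole. The fingers move at their own pace and stop on an object; FORCE is the grip in N (left out, the last holds). Time passes only in rows, so rows that repeat a pose let the fingers close. It gives the time, the measured TCP pose, the force and the opening at its end, in the units of the state.
- readout.get_obs(): the state, without advancing time (a new reading comes with each control period).
- vision.snapshot(name): name is "scene" or "top" or "wrist"; returns the picture (384x512x3 uint8, red, green, blue); there is no depth.
- vision.get_calibration(name): a dict with "fx", "fy", "cx", "cy" (pixels), "T" (4x4, takes a point from camera to world coordinates). Camera axes: x right, y up, looking along -z (the intrinsics and any distortion apply to the point x, -y, -z); pixel columns grow to the right and rows downward; lengths in mm; the calibration is good to about 2 mm. A picture is of the moment at which its call begins: read the wrist's pose just before it. get_calibration takes no time and is no camera call; for the wrist camera it gives the pose at the moment of the call.
- order.job_done(): hands the job in, once; it reports no verdict.
The state is a dict: "t": time; "joint_positions": joint angles; "dq": joint speeds; "tau": joint torques, N m; "eef_pos": TCP position; "eef_rot": TCP orientation; "contact_force": force on the tool from outside, world axes, zero at the start; "moment": the same for the moment, N m; "width": opening from 0.0 (shut) to 1.0 (fully open).
Only numpy, scipy, OpenCV 4.12 (cv2) and the standard library are available. Lean on these libraries where they do the work, as an engineer would, in place of code of your own. Each camera call takes 0.05 s, during which the arm holds its last target. There are 200 camera calls.

### The job

The carton on the packing turntable stands askew: take the push bar, feel with its nose along the capstan ring hidden under the platter for one of the sockets, and push the bar fully home. Then swing the turntable with the bar counter-clockwise (seen from above) to the first detent, where the carton's long side is square to the base plate on the robot's side; do not push on the platter or carton. Let go, leaving the bar in its socket and the tape roll, lid stack and small carton where they are.

Things in the scene. Friction and masses are not known exactly. Their poses are not given: they have to be found in the camera images.
- bar: Push bar, 200 mm long, lying on the bench: a flat-sided black grip 80 long, 28 wide, 42 high, and from its end a steel shaft, 16 mm diameter, 120 long, with a rounded bullet nose over its last 14 mm. 0.27 to 0.45 kg (45 N of grip holds it), balance point 7 mm ahead of the grip's middle. Origin: centre of the grip's underside; x along the shaft to the nose, z up; the shaft's axis lies 21 mm above the origin.
- bar_tip (a point): Centre of the bar's nose, 160 mm along the bar's x from its origin and 21 mm above it.
- base: Fixed base of the packing turntable: dark grey steel plate 300 x 300 x 14 mm, its x axis pointing roughly away from the robot. Origin: centre of its underside on the bench, on the turntable's upright axis; z up. Ring, platter and carton turn together on it.
- ring_center (a point): Centre of the hidden capstan ring, on the axis, at the sockets' height, 70 mm above the bench. Ring: 200 mm diameter, from 36 to 104 mm high. Its upright face has 8 radial square sockets, 19 x 19 mm, 55 deep, blind, every 45 degrees; it is clamped to the platter at an unknown angle, so sockets must be felt for. A bar fully home has its nose 45 mm from the axis; let go, it stays, drooping some 3 degrees.
- platter_center (a point): Centre of the platter's top, on the axis, 123 mm above the bench. Platter: black disc, 290 mm diameter, its underside 106 mm above the bench, overhanging the ring by 45 mm all round. On it, fixed, a taped carton 220 x 150 mm in plan and 80 high (top at 203 mm).
- platter (a joint): Angle of platter, carton and ring on the base, rad, growing counter-clockwise seen from above. 0: the wanted detent, the carton's long side along the base's y axis, facing the robot. Starts at -0.95 to -0.5. A spring plunger clicks into a detent every quarter turn, takes 1 to 2 N m to enter or leave, and draws in from 0.04 rad away; elsewhere it turns against about 0.3 N m and stays where left.
- tape_roll: Roll of packing tape lying flat, 110 mm diameter, 48 high. Bystander. Origin: centre of its underside.
- lids: Stack of pale translucent round lids, 220 mm diameter, 70 high. Bystander. Origin: centre of its underside.
- small_carton: Small closed carton, 110 x 150 x 85 mm. Bystander. Origin: centre of its underside.

How it is judged:
By the outcome, as a careful person would: the job done as asked, in the order asked, and still so for the second after the job is handed in, with the robot touching nothing.
It also fails if it takes over 72 s, if anything falls off the work surface, if the arm or the gripper's body presses on something with over 40 N, if the wrist force passes 120 N, or if a joint passes its speed limit or range.

## Working session

There is one attempt and no reset: what is moved stays moved. The work goes in short steps, Python scripts to look and compute and a shell command to move; the robot and the scene stay as the last step left them, time stands still between calls to the robot, and variables do not carry over. Pictures are saved under pics/ and viewed, about 8 in all and at most 12, crops included, and the job is handed in when it is done.

```bash
mkdir -p pics; python3 - <<'E'
from rig import readout, vision
import cv2,numpy as np
o=readout.get_obs();print({k:np.round(v,3) for k,v in o.items()})
a=[]
for n in("scene","top"):
    p=vision.snapshot(n);c=vision.get_calibration(n);print(n,{k:np.round(v,3).tolist() for k,v in c.items()})
    cv2.imwrite(f"pics/{n}0.png",p[:,:,::-1]);a.append(p[:,:,::-1])
E
```

```text
{'t': np.float64(0.0), 'joint_positions': array([ 1.113,  0.053,  1.614,  0.   ,  1.476, -0.119]), 'dq': array([-0.001,  0.   ,  0.001, -0.001,  0.001, -0.001]), 'tau': array([-2.0000e-03, -3.9368e+01, -3.7018e+01, -0.0000e+00,  7.0000e-03,
       -0.0000e+00]), 'eef_pos': array([207.462, 588.906, 230.077]), 'eef_rot': array([-5.300e-01, -3.096e+00,  3.000e-03]), 'contact_force': array([ 0.391, -0.036,  0.015]), 'moment': array([0.023, 0.013, 0.021]), 'width': np.float64(1.0)}
scene {'fx': 379.699, 'fy': 379.699, 'cx': 259.945, 'cy': 192.51, 'T': [[-0.963, -0.256, 0.088, 658.041], [0.271, -0.912, 0.308, 393.056], [0.002, 0.321, 0.947, 1186.052], [0.0, 0.0, 0.0, 1.0]]}
top {'fx': 400.068, 'fy': 400.068, 'cx': 258.741, 'cy': 189.08, 'T': [[-0.029, 0.989, -0.145, 417.667], [-0.999, -0.033, -0.025, 19.318], [-0.03, 0.144, 0.989, 1213.532], [0.0, 0.0, 0.0, 1.0]]}
```

View pics/top0.png

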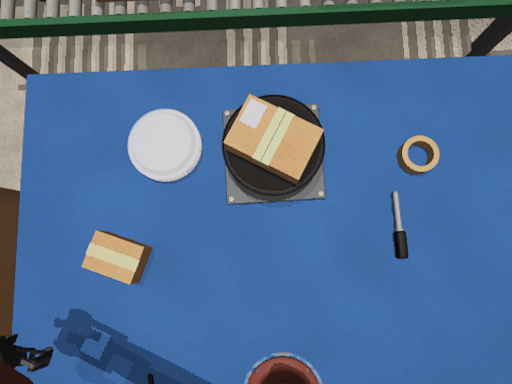

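View pics/scene0.png

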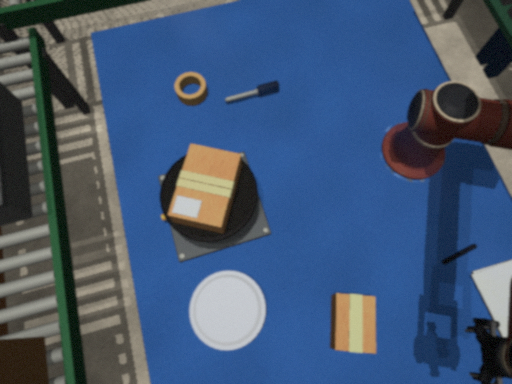

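The top view shows the turntable at about (273,150), with the bar at (400,225) and its nose up. The tape is at (419,154), the lids at (165,145) and the small carton at (116,257). The scene view agrees. Next I'll measure these.

```bash
cat > h.py <<'E'
import cv2,numpy as np
from rig import readout, vision
def ray(c,px,z):
    px=np.atleast_2d(np.asarray(px,float));T=np.array(c["T"])
    d=np.c_[(px[:,0]-c["cx"])/c["fx"],-(px[:,1]-c["cy"])/c["fy"],-np.ones(len(px))]@T[:3,:3].T
    o=T[:3,3]; return (o+d*((z-o[2])/d[:,2])[:,None])[:,:2]
def proj(c,P):
    T=np.linalg.inv(np.array(c["T"]));q=np.atleast_2d(P)@T[:3,:3].T+T[:3,3]
    return np.c_[c["cx"]+c["fx"]*q[:,0]/-q[:,2],c["cy"]-c["fy"]*q[:,1]/-q[:,2]]
E
python3 - <<'E'
from h import *
for n,box in(("top",(370,440,180,270)),("scene",(215,290,70,112))):
    c=vision.get_calibration(n);im=cv2.imread(f"pics/{n}0.png")
    hsv=cv2.cvtColor(im,cv2.COLOR_BGR2HSV)
    x0,x1,y0,y1=box; s=hsv[y0:y1,x0:x1]
    nb=(((s[...,1]<110)|(s[...,2]<60))).astype(np.uint8)
    dark=(s[...,2]<60).astype(np.uint8)
    for nm,m,z in(("grip",dark,35),("shaft",nb&~(cv2.dilate(dark,np.ones((3,3)))),21)):
        k,l,st,ce=cv2.connectedComponentsWithStats(m.astype(np.uint8))
        i=1+np.argmax(st[1:,4]);ys,xs=np.nonzero(l==i);w=ray(c,np.c_[xs+x0,ys+y0],z)
        mu=w.mean(0);u=np.linalg.svd(w-mu,full_matrices=False)[2][0];t=(w-mu)@u
        print(n,nm,st[i],mu.round(1),u.round(3),(mu+u*t.min()).round(1),(mu+u*t.max()).round(1))
    # carton top
    x0,x1,y0,y1=(205,340,80,205) if n=="top" else (155,275,135,265)
    s=hsv[y0:y1,x0:x1]; m=((s[...,0]<32)&(s[...,1]>50)&(s[...,2]>90)).astype(np.uint8)
    cn=max(cv2.findContours(cv2.morphologyEx(m,cv2.MORPH_CLOSE,np.ones((15,15))),0,2)[0],key=cv2.contourArea)
    r=cv2.minAreaRect(ray(c,cn[:,0]+[x0,y0],203).astype(np.float32));print(n,"carton",r)
    b=((s[...,0]>95)&(s[...,0]<125)&(s[...,1]>120)).astype(np.uint8)
    cv2.imwrite(f"pics/{n}_z.png",cv2.resize(im[y0:y1,x0:x1],None,fx=4,fy=4,interpolation=cv2.INTER_CUBIC))
E
```

```text
top grip [ 24  51  14  27 287] [ 414.9 -355. ] [-0.999 -0.043] [ 454.3 -353.3] [ 378.  -356.5]
top shaft [ 23  10  11  40 243] [ 514.1 -357.2] [-1.    -0.027] [ 575.7 -355.5] [ 459.1 -358.7]
top carton ((705.0684204101562, 3.482757568359375), (221.89382934570312, 156.1025390625), 60.88567352294922)
scene grip [ 44  12  19  13 121] [ 412.  -345.1] [0.964 0.265] [ 380.5 -353.7] [ 454.9 -333.3]
scene shaft [ 10  18  34  14 195] [ 512.8 -355. ] [0.999 0.043] [ 448.9 -357.7] [ 574.8 -352.4]
scene carton ((721.99072265625, 7.359771728515625), (236.7357177734375, 185.62693786621094), 61.581520080566406)
```

View pics/top_z.png

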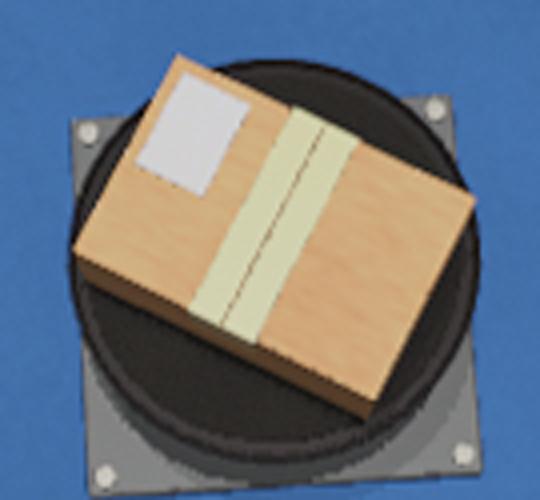

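The zoom shows the plate corners at (90,497), (482,473), (452,96) and (71,120). The carton top corners are at (179,55), (476,201), (374,402) and (76,248), in 4x pixels.

```bash
python3 - <<'E'
from h import *
c=vision.get_calibration("top")
f=lambda p:(np.array(p)+.5)/4-.5+[205,80]
b=ray(c,f([(90,497),(482,473),(452,96),(71,120)]),14);print(b.round(1),b.mean(0))
e=lambda a,b:np.arctan2(*(b-a)[::-1])
print("yaw base",e(b[1],b[0])-np.pi/2,e(b[2],b[3])-np.pi/2,e(b[0],b[3]),e(b[1],b[2]))
k=ray(c,f([(179,55),(476,201),(374,402),(76,248)]),203);print(k.round(1),k.mean(0))
print("long dir-90",e(k[1],k[0])-np.pi/2,e(k[2],k[3])-np.pi/2,e(k[3],k[0]),e(k[2],k[1]))
g=cv2.imread("pics/top0.png");hsv=cv2.cvtColor(g,cv2.COLOR_BGR2HSV)
for nm,(x0,x1,y0,y1),z in(("tape",(390,450,125,185),48),("lids",(115,215,100,190),70),("small",(70,160,220,295),85)):
    s=hsv[y0:y1,x0:x1];m=((s[...,1]<110)|(s[...,0]<40)).astype(np.uint8)
    cn=max(cv2.findContours(m,0,2)[0],key=cv2.contourArea);print(nm,cv2.minAreaRect(ray(c,cn[:,0]+[x0,y0],z).astype(np.float32)))
print(c["T"][:3,3])
E
```

```text
[[ 551.4  146.9]
 [ 559.8 -148.7]
 [ 855.9 -141.2]
 [ 848.4  156.5]] [703.87641855   3.37747779]
yaw base 0.028669902394867552 0.025292467547498143 0.032164527652273345 0.02534329034068549
[[ 822.4   62.5]
 [ 715.2 -127.8]
 [ 585.3  -56. ]
 [ 693.6  133. ]] [704.15038006   2.90813   ]
long dir-90 -0.5129737100768101 -0.5200973417324781 -0.5010885999763913 -0.5048139586233872
tape ((675.1302490234375, -423.77728271484375), (110.46247863769531, 127.26036071777344), 42.255733489990234)
lids ((727.9985961914062, 323.7212219238281), (228.35243225097656, 215.17800903320312), 44.15824890136719)
small ((404.4931335449219, 455.6217346191406), (175.54684448242188, 118.30204010009766), 69.37185668945312)
[ 417.66699826   19.31774765 1213.53176158]
```

Base centre is about (704,3) with yaw 0.028, and the platter starts at about -0.54. The bar's origin is about (415,-359.5) with yaw 0.03. I'll move over it now.

```bash
python3 -m creep '[[60,-30,0,0,0,0.1,100],[110,-70,0,0,0,0.2,100],[150,-115,0,0,0,0.3,100],[185,-165,0,0,0,0.37,100],[210,-220,0,0,0,0.37,100],[223,-280,0,0,0,0.37,100],[225,-340,0,0,0,0.37,100],[224,-400,0,0,0,0.37,100],[222,-460,0,0,0,0.37,100],[220,-520,0,0,0,0.37,100],[218,-580,0,0,0,0.37,100],[216,-640,0,0,0,0.37,100]]'
python3 -c "
from h import *
print(readout.get_obs()['joint_positions'].round(2))"
```

```text
t: 1.6
eef_pos: [422.8, -52.8, 229.9]
eef_rot: [-0.049, 3.141, -0.003]
contact_force: [0.9, -0.4, 0.0]
width: 1.0
[-0.3  -0.46  2.05 -0.    1.54 -1.9 ]
```

```bash
python3 -m creep '[[-2,-55,0,0,0,0,100],[-4,-110,0,0,0,0,100],[-6,-165,0,0,0,0,100],[-7,-220,-20,0,0,0,100],[-8,-275,-50,0,0,0,100],[-8,-307,-70,0,0,0,100],[-8,-307,-80,0,0,0,100],[-8,-307,-80,0,0,0,100]]'
python3 - <<'E'
from h import *
c=vision.get_calibration("wrist");p=vision.snapshot("wrist");print(np.array(c["T"]).round(2).tolist())
im=p[:,:,::-1].copy()
for q in proj(c,[[415-40,-359.5-14-1.2,42],[415-40,-359.5+14-1.2,42],[455,-359.5-14+1.2,42],[455,-359.5+14+1.2,42],[575,-354.7,21]]): cv2.circle(im,(int(q[0]),int(q[1])),3,(0,0,255),-1)
cv2.imwrite("pics/w1.png",im)
E
```

```text
t: 2.6
eef_pos: [414.3, -358.6, 148.6]
eef_rot: [0.049, -3.14, -0.001]
contact_force: [-0.2, -0.4, 0.6]
width: 1.002
[[-0.03, -0.95, -0.31, 333.27], [1.0, -0.03, -0.01, -360.63], [0.0, -0.31, 0.95, 292.06], [0.0, 0.0, 0.0, 1.0]]
```

View pics/w1.png

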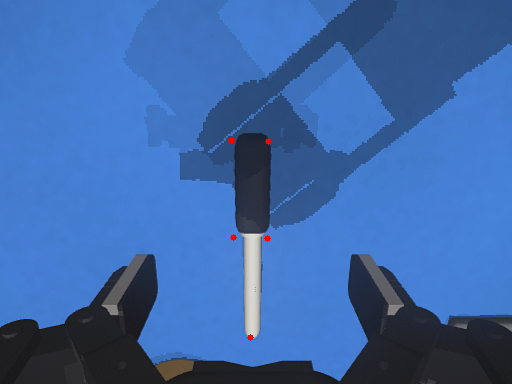

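The wrist view puts the grip at columns 235–271 and the nose at (252,338). That's about 2 mm to +y of my estimate, and x agrees. I'll descend and grip.

```bash
python3 -m creep '[[1,1,-45,0,0,0,100],[1,1,-90,0,0,0,100],[1,1,-125,0,0,0,100],[1,1,-140,0,0,0,100],[1,1,-141,0,0,0,100],[1,1,-141,0,0,0,20],[1,1,-141,0,0,0,0],[1,1,-141,0,0,0,0],[1,1,-141,0,0,0,0],[1,1,-141,0,0,0,0]]' 80
```

```text
t: 3.9
eef_pos: [416.5, -358.6, 9.9]
eef_rot: [-0.05, 3.14, -0.004]
contact_force: [1.0, -0.0, 5.9]
width: 0.32
```

```bash
python3 -m creep '[[0,0,20,0,0,0,0],[0,0,49,0,0,0,0],[1,30,49,0,0,0,0],[2,85,49,0,0,0,0],[2,140,49,0,0,0,0],[2,195,49,0,0,0,0],[3,250,49,0,0,0,0],[3,305,49,0,0,0,0],[3,335,49,0,0,0,0],[3,352,49,0,0,0,0],[3,352,49,0,0,0,0],[3,352,49,0,0,0,0]]' 80
python3 - <<'E'
from h import *
o=readout.get_obs();print({k:o[k].round(3) for k in("eef_pos","contact_force","moment","eef_rot")})
for n in("top","scene"):cv2.imwrite(f"pics/{n}1.png",vision.snapshot(n)[:,:,::-1])
im=cv2.imread("pics/scene1.png");cv2.imwrite("pics/s1z.png",cv2.resize(im[100:300,150:400],None,fx=3,fy=3,interpolation=2))
c=vision.get_calibration("top");P=o["eef_pos"]
print(proj(c,[[P[0]+160*.9995,P[1]+160*.031,70]]))
cv2.imwrite("pics/t1z.png",cv2.resize(cv2.imread("pics/top1.png")[130:330,200:350],None,fx=4,fy=3,interpolation=2))
E
```

```text
t: 5.4
eef_pos: [419.2, -7.0, 58.9]
eef_rot: [-0.05, 3.14, -0.005]
contact_force: [0.5, 0.5, -3.9]
width: 0.315
{'eef_pos': array([419.206,  -7.007,  58.904]), 'contact_force': array([ 0.496,  0.451, -3.908]), 'moment': array([ 0.02 ,  0.051, -0.002]), 'eef_rot': array([-0.05 ,  3.14 , -0.005])}
[[276.35600485 190.5412484 ]]
```

View pics/t1z.png

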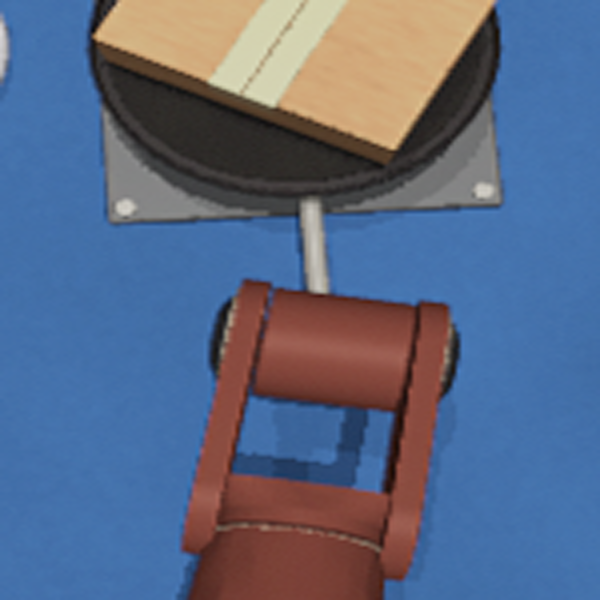

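The bar is held straight, with its nose just entering under the platter edge at (311,200) in the crop. First probe inwards.

```bash
python3 -m creep '[[8,1.5,0,0,0,0,0],[16,1.8,0,0,0,0,0],[22,2,0,0,0,0,0],[25,2,0,0,0,0,0],[27,2,0,0,0,0,0],[28,2,0,0,0,0,0],[29,2,0,0,0,0,0]]'
```

```text
t: 6.38
eef_pos: [446.3, -5.2, 58.2]
eef_rot: [0.049, -3.136, 0.004]
contact_force: [-10.8, -0.6, 0.2]
width: 0.314
```

```bash
python3 - <<'E'
import numpy as np
A=np.array([704,3]);R=257.7
for i in range(16):
    f=lambda d,r:A-r*np.array([np.cos(d),np.sin(d)])
    d=.031-.05*i;e=d-.05;p=f(d,R)
    print(i,round(e,3),"pt",f(e,R).round(1),"retract",(f(d,R+4)-p).round(1),"over",(f(e,R+4)-p).round(1),"press",(f(e,R-2)-p).round(1))
E
```

```text
0 -0.019 pt [446.3   7.9] retract [-4.  -0.1] over [-4.1 13. ] press [ 1.9 12.8]
1 -0.069 pt [446.9  20.8] retract [-4.   0.1] over [-3.4 13.1] press [ 2.6 12.7]
2 -0.119 pt [448.1  33.6] retract [-4.   0.3] over [-2.8 13.3] press [ 3.2 12.6]
3 -0.169 pt [450.   46.3] retract [-4.   0.5] over [-2.1 13.4] press [ 3.8 12.4]
4 -0.219 pt [452.5  59. ] retract [-3.9  0.7] over [-1.4 13.5] press [ 4.4 12.2]
5 -0.269 pt [455.6  71.5] retract [-3.9  0.9] over [-0.7 13.6] press [ 5. 12.]
6 -0.319 pt [459.3  83.8] retract [-3.9  1.1] over [-0.1 13.6] press [ 5.6 11.7]
7 -0.369 pt [463.6  95.9] retract [-3.8  1.3] over [ 0.6 13.6] press [ 6.2 11.4]
8 -0.419 pt [468.6 107.8] retract [-3.7  1.4] over [ 1.3 13.5] press [ 6.8 11.1]
9 -0.469 pt [474.1 119.5] retract [-3.7  1.6] over [ 2.  13.4] press [ 7.3 10.7]
10 -0.519 pt [480.2 130.8] retract [-3.6  1.8] over [ 2.6 13.3] press [ 7.8 10.4]
11 -0.569 pt [486.9 141.8] retract [-3.5  2. ] over [ 3.3 13.2] press [8.4 9.9]
12 -0.619 pt [494.1 152.5] retract [-3.4  2.2] over [ 4. 13.] press [8.8 9.5]
13 -0.669 pt [501.8 162.8] retract [-3.3  2.3] over [ 4.6 12.8] press [9.3 9.1]
14 -0.719 pt [510.1 172.7] retract [-3.1  2.5] over [ 5.2 12.5] press [9.7 8.6]
15 -0.769 pt [518.8 182.2] retract [-3.   2.6] over [ 5.9 12.3] press [10.2  8.1]
```

```bash
python3 -m creep '[[-4,0,0.7,0,0,0,0],[-4,13,0.7,0,0,-0.05,0],[0,12.8,0.7,0,0,-0.05,0],[2,12.8,0.7,0,0,-0.05,0],[2,12.8,0.7,0,0,-0.05,0]]'
python3 -m creep '[[-4,0,0,0,0,0,0],[-3.4,13,0,0,0,-0.05,0],[0.6,12.7,0,0,0,-0.05,0],[2.6,12.7,0,0,0,-0.05,0],[2.6,12.7,0,0,0,-0.05,0]]'
python3 -m creep '[[-4,0.3,0,0,0,0,0],[-2.8,13.3,0,0,0,-0.05,0],[1,12.6,0,0,0,-0.05,0],[3.2,12.6,0,0,0,-0.05,0],[3.2,12.6,0,0,0,-0.05,0]]'
```

```text
t: 7.0
eef_pos: [446.6, 7.7, 58.1]
eef_rot: [-0.028, -3.132, 0.003]
contact_force: [-7.0, 0.7, -1.3]
width: 0.312
t: 7.62
eef_pos: [448.0, 20.4, 57.5]
eef_rot: [-0.103, -3.126, 0.002]
contact_force: [-3.9, 2.0, -2.1]
width: 0.322
t: 8.25
eef_pos: [451.6, 32.6, 57.7]
eef_rot: [-0.181, -3.123, 0.002]
contact_force: [-0.8, -0.3, -3.3]
width: 0.311
```

The third probe dropped about 3.5 mm with almost no force, so that's a socket. I'll push in gently with the height corrected.

```bash
python3 -m creep '[[2,-0.2,1.2,0,0,0,0],[4,-0.5,1.2,0,0,0,0],[6,-0.7,1.2,0,0,0,0],[6,-0.7,1.2,0,0,0,0]]'
```

```text
t: 8.75
eef_pos: [457.7, 32.3, 58.8]
eef_rot: [-0.18, -3.123, 0.0]
contact_force: [-0.7, 3.5, -5.1]
width: 0.316
```

```bash
python3 -m creep '[[3,0.4,0,0,0,0,0],[6,0,0,0,0,0,0],[9,-0.4,0,0,0,0,0],[12,-0.7,0,0,0,0,0],[12,-0.7,0,0,0,0,0]]'
python3 -c "
from h import *
o=readout.get_obs();print(o['contact_force'].round(1),o['moment'].round(2))"
```

```text
t: 9.38
eef_pos: [470.6, 31.9, 59.1]
eef_rot: [-0.179, -3.125, -0.001]
contact_force: [0.1, 5.2, -2.7]
width: 0.316
[ 0.1  5.2 -2.7] [ 0.76 -0.08  0.68]
```

```bash
python3 -m creep '[[4,0.3,0,0,0,0,0],[8,-0.2,0,0,0,0,0],[12,-0.6,0,0,0,0,0],[16,-1.1,0,0,0,0,0],[20,-1.6,0,0,0,0,0],[20,-1.6,0,0,0,0,0]]'
python3 -m creep '[[4,-0.2,0,0,0,0,0],[8,-0.6,0,0,0,0,0],[11,-1,0,0,0,0,0],[13,-1.3,0,0,0,0,0],[14,-1.4,0,0,0,0,0],[14,-1.4,0,0,0,0,0]]'
```

```text
t: 10.12
eef_pos: [491.3, 30.1, 59.2]
eef_rot: [-0.18, -3.126, -0.0]
contact_force: [1.0, 0.8, -3.5]
width: 0.321
t: 10.88
eef_pos: [502.8, 28.9, 58.6]
eef_rot: [-0.179, -3.119, -0.0]
contact_force: [-11.4, 1.3, 2.2]
width: 0.319
```

The bar bottomed at r = 203, which matches fully home (expected 202.7). Now I'll work out the swing.

```bash
python3 - <<'E'
from h import *
A=np.array([704,3]);o=readout.get_obs();p=o["eef_pos"][:2];v=p-A
for k in range(1,19):
    t=.03*k;c,s=np.cos(t),np.sin(t);q=np.array([[c,-s],[s,c]])@(v*203.2/np.hypot(*v));print(round(t,2),(A+q-p).round(1))
im=vision.snapshot("top");c=vision.get_calibration("top");cv2.imwrite("pics/top2.png",im[:,:,::-1])
hsv=cv2.cvtColor(im,cv2.COLOR_RGB2HSV)
for nm,h in(("pre",cv2.cvtColor(cv2.imread("pics/top0.png"),cv2.COLOR_BGR2HSV)),("now",hsv)):
    s=h[80:205,205:340];m=((s[...,0]>22)&(s[...,0]<40)&(s[...,1]>40)&(s[...,2]>150)).astype(np.uint8)
    cn=max(cv2.findContours(m,0,2)[0],key=cv2.contourArea);r=cv2.minAreaRect(ray(c,cn[:,0]+[205,80],203).astype(np.float32));print(nm,"tape",r)
E
```

```text
0.03 [-1. -6.]
0.06 [ -1.5 -12.1]
0.09 [ -1.8 -18.2]
0.12 [ -2.  -24.3]
0.15 [ -1.9 -30.4]
0.18 [ -1.7 -36.5]
0.21 [ -1.3 -42.5]
0.24 [ -0.7 -48.6]
0.27 [  0.1 -54.7]
0.3 [  1.  -60.7]
0.33 [  2.1 -66.7]
0.36 [  3.4 -72.6]
0.39 [  4.9 -78.5]
0.42 [  6.6 -84.4]
0.45 [  8.4 -90.2]
0.48 [ 10.5 -96. ]
0.51 [  12.6 -101.6]
0.54 [  15.  -107.3]
pre tape ((704.7874755859375, 4.134727478027344), (47.807708740234375, 152.64308166503906), 61.090274810791016)
now tape ((705.3020629882812, 3.8505325317382812), (47.807708740234375, 153.81858825683594), 61.090274810791016)
```

```bash
python3 -m creep '[[-1,-6,0.4,0,0,0.03,0],[-1.5,-12.1,0.4,0,0,0.06,0],[-1.8,-18.2,0.4,0,0,0.09,0],[-2,-24.3,0.4,0,0,0.12,0],[-1.9,-30.4,0.4,0,0,0.15,0],[-1.7,-36.5,0.4,0,0,0.18,0],[-1.3,-42.5,0.4,0,0,0.21,0],[-0.7,-48.6,0.4,0,0,0.24,0],[0.1,-54.7,0.4,0,0,0.27,0],[1,-60.7,0.4,0,0,0.3,0],[2.1,-66.7,0.4,0,0,0.33,0],[3.4,-72.6,0.4,0,0,0.36,0]]'
cat >> h.py <<'E'
def look(tag):
    c=vision.get_calibration("top");im=vision.snapshot("top");cv2.imwrite(f"pics/{tag}.png",im[:,:,::-1])
    s=cv2.cvtColor(im,cv2.COLOR_RGB2HSV)[80:205,205:340]
    m=((s[...,0]>22)&(s[...,0]<40)&(s[...,1]>40)&(s[...,2]>150)).astype(np.uint8)
    cn=max(cv2.findContours(m,0,2)[0],key=cv2.contourArea);print("tape",cv2.minAreaRect(ray(c,cn[:,0]+[205,80],203).astype(np.float32)))
    m=((s[...,0]<40)&(s[...,1]>40)&(s[...,2]>150)).astype(np.uint8);m=cv2.morphologyEx(m,cv2.MORPH_CLOSE,np.ones((15,15)))
    cn=max(cv2.findContours(m,0,2)[0],key=cv2.contourArea);print("carton",cv2.minAreaRect(ray(c,cn[:,0]+[205,80],203).astype(np.float32)))
    o=readout.get_obs();p=o["eef_pos"];v=p[:2]-[704,3];r=o["eef_rot"]
    print("r",np.hypot(*v).round(1),"dir",np.arctan2(-v[1],-v[0]).round(3),"yaw",round((2*np.arctan2(r[1],r[0]))%(2*np.pi)-np.pi,3),o["contact_force"].round(1),o["moment"].round(2),o["t"])
E
python3 -c "
from h import *
look('top3')"
```

```text
t: 12.42
eef_pos: [506.5, -42.3, 59.1]
eef_rot: [0.387, -3.102, -0.0]
contact_force: [-1.0, 7.1, -2.0]
width: 0.315
tape ((705.1106567382812, 3.9500045776367188), (47.688026428222656, 153.18185424804688), 80.21525573730469)
carton ((705.081298828125, 3.7858505249023438), (219.46762084960938, 153.17864990234375), 80.22923278808594)
r 202.6 dir 0.229 yaw 0.249 [-1.4  3.8 -2.4] [ 0.85 -0.09  0.64] 12.475
```

```bash
python3 -m creep '[[1.4,-5.9,0,0,0,0.02,0],[3,-11.8,0,0,0,0.05,0],[4.8,-17.6,0,0,0,0.08,0],[6.8,-23.3,0,0,0,0.11,0],[9,-29,0,0,0,0.14,0],[10.5,-32.8,0,0,0,0.16,0],[10.5,-32.8,0,0,0,0.16,0]]'
python3 -c "
from h import *
look('top4')"
```

```text
t: 13.35
eef_pos: [517.2, -75.3, 59.1]
eef_rot: [0.636, -3.06, 0.002]
contact_force: [-0.3, 1.0, -2.2]
width: 0.319
tape ((705.3902587890625, 3.80865478515625), (153.35874938964844, 47.24165725708008), 0.5197476744651794)
carton ((705.454833984375, 4.021690368652344), (153.31248474121094, 219.15257263183594), 0.22620905935764313)
r 202.6 dir 0.399 yaw 0.409 [-0.7  1.2 -3. ] [0.16 0.08 0.2 ] 13.4
```

```bash
python3 -m creep '[[0.8,-1.9,0,0,0,0.01,0],[1.6,-3.7,0,0,0,0.02,0],[1.6,-3.7,0,0,0,0.02,0]]'
python3 -c "
from h import *
look('top5')"
```

```text
t: 13.78
eef_pos: [518.7, -79.2, 59.1]
eef_rot: [0.666, -3.054, 0.002]
contact_force: [-1.3, 3.4, -2.6]
width: 0.314
tape ((705.372314453125, 3.8494606018066406), (153.35601806640625, 47.66980743408203), 1.7883597612380981)
carton ((705.4901123046875, 3.8828811645507812), (153.30636596679688, 220.49136352539062), 1.0284042358398438)
r 202.7 dir 0.417 yaw 0.429 [-1.1  3.9 -3.2] [0.64 0.17 0.49] 13.825
```

```bash
python3 -m creep '[[0.8,-1.9,0,0,0,0.01,0],[0.8,-1.9,0,0,0,0.01,0],[0.8,-1.9,0,0,0,0.01,0]]'
python3 -c "
from h import *
look('top6')
im=cv2.imread('pics/top6.png');cv2.imwrite('pics/t6z.png',cv2.resize(im[80:210,205:340],None,fx=4,fy=4,interpolation=2))"
```

```text
t: 14.2
eef_pos: [519.3, -80.7, 59.0]
eef_rot: [0.682, -3.05, 0.001]
contact_force: [-2.2, 4.5, -1.8]
width: 0.312
tape ((705.359375, 3.780200958251953), (153.36045837402344, 47.304779052734375), 1.8855037689208984)
carton ((705.3844604492188, 4.086601257324219), (153.34982299804688, 219.0803985595703), 1.665584921836853)
r 202.7 dir 0.425 yaw 0.44 [-2.5  4.6 -2.2] [0.89 0.21 0.59] 14.25
```

View pics/t6z.png

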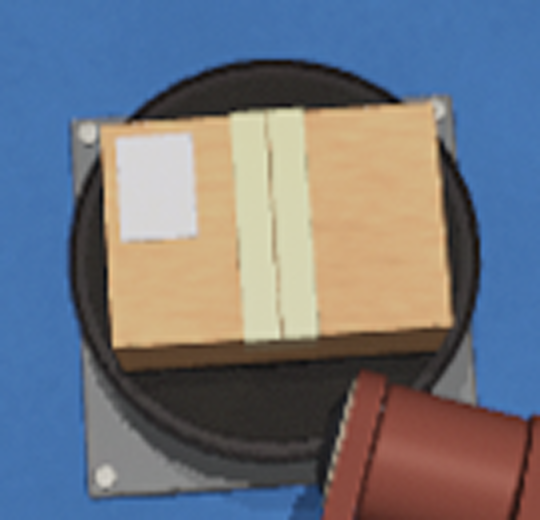

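The carton's edges (rows 128→103 and 347→328) look parallel to the plate's edges, and resistance is rising, so it's in the detent. I'll relax the side load, press the bar home and check.

```bash
python3 -m creep '[[-0.8,1.8,0,0,0,-0.01,0],[0.2,2.2,0,0,0,-0.01,0],[1,2.6,0,0,0,-0.01,0],[1,2.6,0,0,0,-0.01,0]]'
python3 -c "
from h import *
look('top7')"
```

```text
t: 14.75
eef_pos: [519.1, -79.0, 58.9]
eef_rot: [0.666, -3.05, 0.002]
contact_force: [-8.1, -1.2, 0.4]
width: 0.313
tape ((705.34423828125, 3.770406723022461), (153.36453247070312, 47.43592071533203), 1.9859195947647095)
carton ((704.669189453125, 4.061058044433594), (154.80517578125, 219.26487731933594), 1.574869990348816)
r 202.3 dir 0.418 yaw 0.43 [-7.6 -1.7  0.8] [-0.    0.77  0.25] 14.8
```

```bash
python3 -m creep '[[-1.2,-0.5,0,0,0,0,0],[-1.2,-0.5,0,0,0,0,0],[-1.2,-0.5,0,0,0,0,60],[-1.2,-0.5,0,0,0,0,100],[-1.2,-0.5,0,0,0,0,100],[-1.2,-0.5,0,0,0,0,100],[-1.2,-0.5,0,0,0,0,100],[-1.2,-0.5,0,0,0,0,100]]'
python3 -m creep '[[-1,-0.5,15,0,0,0,100],[-1,-0.5,40,0,0,0,100],[-2,-1,80,0,0,0,100],[-10,-5,130,0,0,0,100],[-40,-15,170,0,0,0,100],[-80,-30,180,0,0,0,100],[-110,-40,180,0,0,0,100],[-110,-40,180,0,0,0,100]]'
python3 - <<'E'
from h import *
look('top8')
im=cv2.imread('pics/top8.png');a=cv2.resize(im[80:240,180:340],None,fx=2.5,fy=2.5,interpolation=2)
p=vision.snapshot("scene");q=cv2.resize(p[120:280,130:290,::-1],None,fx=2.5,fy=2.5,interpolation=2);cv2.imwrite("pics/end.png",np.hstack([a,q]))
cv2.imwrite("pics/scene8.png",p[:,:,::-1])
d=cv2.absdiff(cv2.imread("pics/scene0.png"),p[:,:,::-1]).max(2)
for nm,(x0,x1,y0,y1) in dict(tape=(170,212,65,108),lids=(185,270,265,352),small=(328,380,288,358)).items():print(nm,(d[y0:y1,x0:x1]>40).sum())
E
```

```text
t: 15.8
eef_pos: [517.9, -79.5, 58.9]
eef_rot: [0.666, -3.05, 0.002]
contact_force: [-0.4, -0.3, -0.2]
width: 0.997
t: 16.8
eef_pos: [407.0, -120.1, 240.3]
eef_rot: [0.663, -3.053, 0.005]
contact_force: [-0.5, -0.5, -0.5]
width: 1.005
tape ((705.3534545898438, 3.9600601196289062), (153.36045837402344, 47.66469192504883), 1.8855037689208984)
carton ((705.3844604492188, 4.086601257324219), (153.34982299804688, 219.0803985595703), 1.665584921836853)
r 320.8 dir 0.393 yaw 0.429 [ 0.2 -0.2  0.5] [ 0.02  0.02 -0.03] 16.85
tape 0
lids 0
small 0
```

View pics/end.png

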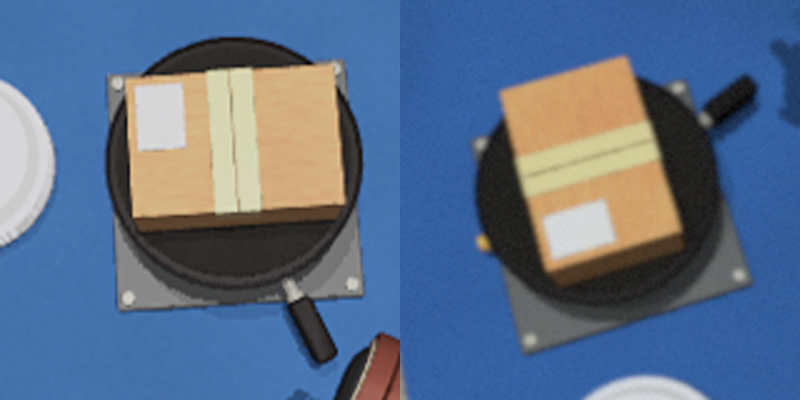

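```bash
python3 -c "
from h import *
c=vision.get_calibration('top')
q=ray(c,[[(326)/2.5+180,(360)/2.5+80]],60)[0]-[704,3];print(np.hypot(*q))
from rig import order
print(order.job_done())"
```

```text
244.61913948963868
the job is handed in; nothing more can be done
None
```

I handed the job in at about 17 s of the 72 s allowed. The bar is fully home in a socket and the carton is square to the base plate on the robot's side.

I gripped the bar at 80 N and probed along the ring with its nose. The third step along from the first contact dropped into a socket, and I pushed in until it bottomed. I then swung the turntable counter-clockwise by about 0.54 rad, took off the side load, pressed the bar home again, let go and backed away.

My last checks:
- **Carton:** it lies at 0.029–0.033 rad against 0.028 (±0.004) for the base plate, so it is square within what I can measure. It did not shift when I let go. I felt the resistance rise at the detent, but did not sense a click as such.
- **Bar:** before letting go, the tool stood 202.3 mm from the axis (about 203 mm expected). After letting go, the grip's outer end measured about 245 mm out, which is the expected value for fully home.
- **Bystanders:** the tape roll, lid stack and small carton show no change between the first and last scene pictures.
- **Forces:** no reading went above about 12 N at the end of a move. The tool read about zero force, clear of everything, before I handed in.

No check failed or disagreed.

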